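Set the four probe positioners at their stations round the wafer

TASK

Set up the probe station: stand each of the four probe positioners inside the tape outline of its own colour on the steel plate, turned so that its needle points in at the middle of the wafer. Keep them upright and put them down, do not drop them; nothing may touch the wafer or its chuck, and leave the little chip tray where it is.

Things in the scene. Friction and masses are not known exactly. Their poses are not given: they have to be found in the camera images.
- positioner_red: loose probe positioner with red head, 0.28-0.44 kg, upright on the bench. Origin: centre of underside; needle points along +x. Foot 46 x 46 mm; column 32 x 32 mm, z 30 to 80 mm, centred, grip it across either pair of faces; head: its top 12 mm; top knob 17 mm wide, to z 93. All below z = 34: slides 40 x 40, arm and clamp ahead, needle tip x 85, z 16; knobs to x -36 behind and y +36 at the side
- positioner_yellow: loose probe positioner with yellow head, 0.28-0.44 kg, upright on the bench. Origin: centre of underside; needle points along +x. Foot 46 x 46 mm; column 32 x 32 mm, z 30 to 80 mm, centred, grip it across either pair of faces; head: its top 12 mm; top knob 17 mm wide, to z 93. All below z = 34: slides 40 x 40, arm and clamp ahead, needle tip x 85, z 16; knobs to x -36 behind and y +36 at the side
- positioner_green: loose probe positioner with green head, 0.28-0.44 kg, upright on the bench. Origin: centre of underside; needle points along +x. Foot 46 x 46 mm; column 32 x 32 mm, z 30 to 80 mm, centred, grip it across either pair of faces; head: its top 12 mm; top knob 17 mm wide, to z 93. All below z = 34: slides 40 x 40, arm and clamp ahead, needle tip x 85, z 16; knobs to x -36 behind and y +36 at the side
- positioner_blue: loose probe positioner with blue head, 0.28-0.44 kg, upright on the bench. Origin: centre of underside; needle points along +x. Foot 46 x 46 mm; column 32 x 32 mm, z 30 to 80 mm, centred, grip it across either pair of faces; head: its top 12 mm; top knob 17 mm wide, to z 93. All below z = 34: slides 40 x 40, arm and clamp ahead, needle tip x 85, z 16; knobs to x -36 behind and y +36 at the side
- outline_red: square outline of red tape on the dark steel plate, 62 mm wide inside, 76 mm outside, flat. Origin: its centre, on the plate's top face (z = 0.006 m); sides parallel to the plate's. The four outlines stand about 105 mm from the wafer's centre, one on each side of it
- outline_yellow: square outline of yellow tape on the dark steel plate, 62 mm wide inside, 76 mm outside, flat. Origin: its centre, on the plate's top face (z = 0.006 m); sides parallel to the plate's. The four outlines stand about 105 mm from the wafer's centre, one on each side of it
- outline_green: square outline of green tape on the dark steel plate, 62 mm wide inside, 76 mm outside, flat. Origin: its centre, on the plate's top face (z = 0.006 m); sides parallel to the plate's. The four outlines stand about 105 mm from the wafer's centre, one on each side of it
- outline_blue: square outline of blue tape on the dark steel plate, 62 mm wide inside, 76 mm outside, flat. Origin: its centre, on the plate's top face (z = 0.006 m); sides parallel to the plate's. The four outlines stand about 105 mm from the wafer's centre, one on each side of it
- wafer: purple wafer, 100 mm across, on an aluminium chuck disc 108 mm across, fixed in the middle of a dark square steel plate (310 x 310 x 6 mm, lying on the bench). Origin: centre of the chuck's underside, on the plate's top face (z = 0.006 m); the wafer's face is 6 mm above the origin
- chip_tray: bystander: small open black tray of loose chips, 51 x 51 x 12 mm, on the bench; origin: centre of its underside. To be left where it is
Not all that is in view belongs to the job. What is shaped like the positioner_blue but purple is not meant.

How it is judged:
By the outcome, as a careful person would: the job done as asked, in the order asked, and still so for the second after the job is handed in, with the robot touching nothing.
It also fails if it takes over 118 s, if anything falls off the work surface, if the arm or the gripper's body presses on something with over 40 N, if the wrist force passes 120 N, or if a joint passes its speed limit or range.

ROBOT

A 6-joint arm with a two-finger parallel gripper is mounted at the origin on the work surface. World frame = base frame: x ahead of the robot, y to its left, z up, the work surface at z = 0. Lengths are in mm, angles in degrees, forces in N, time in s.
With the tool pointing down it reaches from about 300 to 850 mm from the base axis. Payload 4.2 kg.
Tool frame: the origin (TCP) lies at the very end of the fingers, on their centre line; the grasp point (between the pads) lies 19 mm behind it (env.tcp_to_grasp is the distance from the TCP to the grasp point, in mm); z points along the fingers, y is the line along which they close (so a half turn about z gives the same grasp; the last joint's range is limited). The gripper opens to 91 mm and grips with 3 to 60 N. Pads are 32 mm wide; open, the fingers measure 118 mm over their backs; the gripper's body (76 mm by 178 mm) begins 60 mm behind the grasp point.
Start: joints at [-65.604, 18.312, 89.639, -0, 72.044, -1.146], TCP at [247.934, -518.818, 213.976] pointing down, gripper open.
Joint ranges: [-177.97, 177.97], [-48.28, 115.42], [12.27, 149.76], [-77.06, 257.06], [2.81, 150.46], [-146.56, 146.56]. Speed limits (degrees/s): [147.25, 147.25, 180, 180, 180, 180].

INTERFACE

Orientations are given as [roll, pitch, yaw] about the fixed x, y, z axes, in that order (R = Rz(yaw) Ry(pitch) Rx(roll)).
In Python, from workcell import env gives the robot as it stands.
- The arm moves only by the tool move_arm, never from a script. Its argument "plan" is a list of rows, each a list of 3 entries, a list of its own where there are three numbers: the shift along the world's x, y, z in cm, then the turn about the world's z in degrees, then the closure, from 0 (fully open) to 1 (shut). In form: [[[x, y, z], turn, claw], ...]. A call has 1 to 5 rows; each row shifts and turns the commanded pose from where the row before left it; what a row does not reach is not made up. A row lasts 1/10 s, in which the tool goes at most 50 mm and 8.59 degrees, less where a joint would pass 70% of its speed; a pose out of reach is approached as far as the arm can. A call is refused whole if a number of a shift passes 5 or a number of a turn 8.59, either way. A call with a gripper value outside its range is refused whole. The fingers move at their own pace and stop on an object; "squeeze" is the grip in N (left out, the last holds). Time passes only in rows, so rows that do not move let the fingers close. It gives the time, the measured TCP pose, the force, the opening and the grip force at its end, in the units of the state.
- env.state(): the state, without advancing time (a new reading comes with each control period).
- env.grab_frame(name): name is "scene" or "top"; returns a dict with "frame" (480x640x3 uint8, red, green, blue), "z_map" (480x640 float32, mm along the optical axis (not along the pixel's ray), 0 where there is no reading), "fovy" (degrees; the focal length in pixels is half the picture's height over the tangent of half this angle, whatever the lens; pixels are square), "cx", "cy" (the principal point, pixels), "position" and "orientation" of the camera in the world. Camera axes: x right, y down, z forward; pixel columns grow to the right and rows downward; lengths in mm; the calibration is good to about 2 mm. A picture is of the moment at which its call begins.
- env.job_done(): hands the job in; it is judged then, once.
Trained networks look in a picture, given as the dict that the camera call returned (one of the last four; its "shot" number tells which), for a name from the list of things; names that differ only in an ending like _2 or _b are one class to them, and where a whole thing is asked for, a point or a joint stands for the part that bears it (a point fixed in the world has none). Each returns a list of dicts, best first, with "score" (0 to 1); they miss things now and then, are a little off and sometimes report something else, mostly with a low value. They report only what shows in the picture. A call takes as long as a camera call. They do not tell look-alikes from the thing itself.
- env.search_frame(picture, label): "point" ([column, row] in pixels, amid what is visible of it).
- env.landmark_of(picture, label): "point" ([column, row] in pixels: a listed point, or the origin of a listed thing).
The state is a dict: "time_s": time; "qpos": joint angles; "qvel": joint speeds; "effort": joint torques, N m; "ee_pos": TCP position; "ee_rot": TCP orientation; "force": force on the tool from outside, world axes, zero at the start; "torque": the same for the moment, N m; "gripper_width": finger opening in mm; "gripper_force": force on a finger pad.
Only numpy, scipy, OpenCV 4.12 (cv2) and the standard library are available. Lean on these libraries where they do the work, as an engineer would, in place of code of your own. Each camera call takes 0.05 s, during which the arm holds its last target. There are 200 camera calls.

## Working session

There is one attempt and no reset: what is moved stays moved. The work goes in short steps, Python scripts to look and compute and a tool call to move; the robot and the scene stay as the last step left them, time stands still between calls to the robot, and variables do not carry over. Pictures are saved under pics/ and viewed, at most 14 in all, crops included, and the job is handed in when it is done.

Besides the shell and the picture viewer there is one more tool, called after ">>>" by a JSON object that holds its "api" and its "payload". move_arm: Moves the arm, as the interface text tells. Its arguments: {"type":"object","properties":{"plan":{"type":"array","items":{"type":"array"}},"squeeze":{"type":"number"}},"required":["plan"]}

```bash
mkdir -p pics; cat > h.py <<'E'
import numpy as np, cv2
from scipy.spatial.transform import Rotation as R
from workcell import env
def cam(p):
    o=np.array(p["orientation"],float)
    M=o if o.shape==(3,3) else (R.from_euler('xyz',o,degrees=True).as_matrix() if o.size==3 else None)
    f=240/np.tan(np.radians(p["fovy"]/2)); return M,np.array(p["position"]),f
def world(p,uv,z=None):
    M,t,f=cam(p); u,v=uv
    d=M@np.array([(u-p["cx"])/f,(v-p["cy"])/f,1.])
    if z is None: return t+d*p["z_map"][int(round(v)),int(round(u))]
    return t+d*(z-t[2])/d[2]
def cloud(p):
    M,t,f=cam(p); v,u=np.mgrid[:480,:640]
    d=np.stack([(u-p["cx"])/f,(v-p["cy"])/f,np.ones(u.shape)],-1)*p["z_map"][...,None]
    return d@M.T+t
def save(p,n): cv2.imwrite(f"pics/{n}.png",p["frame"][...,::-1])
E
python3 - <<'E'
from h import *
print(env.state())
for n in("top","scene"):
    p=env.grab_frame(n); save(p,n+"0"); print(n,p["fovy"],p["cx"],p["cy"],p["position"],p["orientation"])
    for c in("red","yellow","green","blue"):
        for k,z in(("positioner_",0),("outline_",6)):
            print(k+c,[(round(r["score"],2),np.round(r["point"]),np.round(world(p,r["point"],z)[:2])) for r in env.landmark_of(p,k+c)[:3]])
    for k,z in(("wafer",6),("chip_tray",0)): print(k,[(round(r["score"],2),np.round(r["point"]),np.round(world(p,r["point"],z)[:2])) for r in env.landmark_of(p,k)[:2]])
E
```

```text
{'time_s': 0.0, 'qpos': array([-6.56030382e+01,  1.83514937e+01,  8.97092856e+01, -1.12424143e-03,
        7.20438030e+01, -1.14587320e+00]), 'qvel': array([-0.00041907,  0.02279564, -0.03750293, -0.02515615, -0.06538748,
       -0.13558711]), 'effort': array([ 1.06431132e-04, -4.12457013e+01, -2.31974334e+01,  7.27694621e-02,
        4.58022463e-02, -1.62809711e-04]), 'ee_pos': array([ 247.70783255, -518.31977982,  213.10225935]), 'ee_rot': array([-1.79895417e+02, -1.02279474e-03,  2.55431817e+01]), 'force': array([-0.62622508,  0.7035957 ,  1.43716103]), 'torque': array([ 0.01787806, -0.00485898,  0.00793878]), 'gripper_force': 0.0, 'gripper_width': 90.87030678413205}
top 54.017496663165566 318.8555540595712 239.86515833621678 [ 425.93718658  -77.81390284 1070.96199977] [-175.51678769    0.29214701  -88.26627984]
positioner_red [(0.66, array([157., 217.]), array([551., 303.]))]
outline_red [(0.76, array([307., 267.]), array([446., -45.]))]
positioner_yellow [(0.63, array([146., 286.]), array([394., 319.]))]
outline_yellow [(0.83, array([348., 216.]), array([ 567., -136.]))]
positio
[... 787 characters left out ...]
, array([445., -40.]))]
positioner_yellow [(0.59, array([475., 252.]), array([401., 310.]))]
outline_yellow [(0.52, array([270., 274.]), array([ 572., -128.]))]
positioner_green [(0.95, array([183., 260.]), array([ 557., -341.]))]
outline_green [(0.53, array([366., 274.]), array([533.,  75.]))]
positioner_blue [(0.69, array([182., 182.]), array([ 244., -477.])), (0.61, array([223., 218.]), array([ 384., -305.])), (0.56, array([240., 189.]), array([ 249., -305.]))]
outline_blue [(0.77, array([310., 307.]), array([654., -22.])), (0.24, array([477., 252.]), array([410., 313.]))]
wafer [(0.63, array([317., 272.]), array([548., -30.]))]
chip_tray [(0.98, array([470., 366.]), array([737., 294.]))]
```

View pics/top0.png

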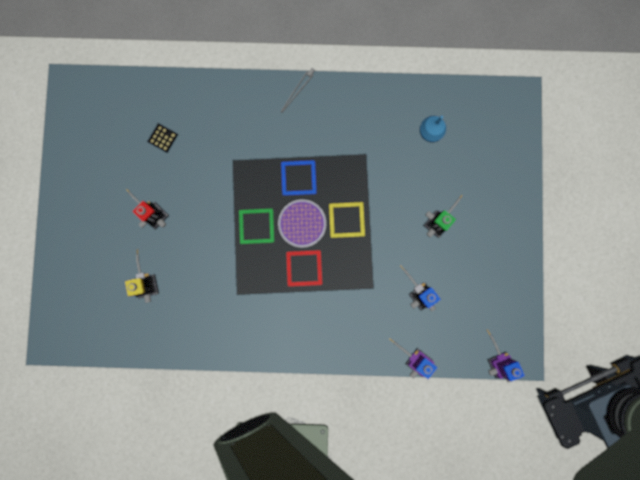

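View pics/scene0.png

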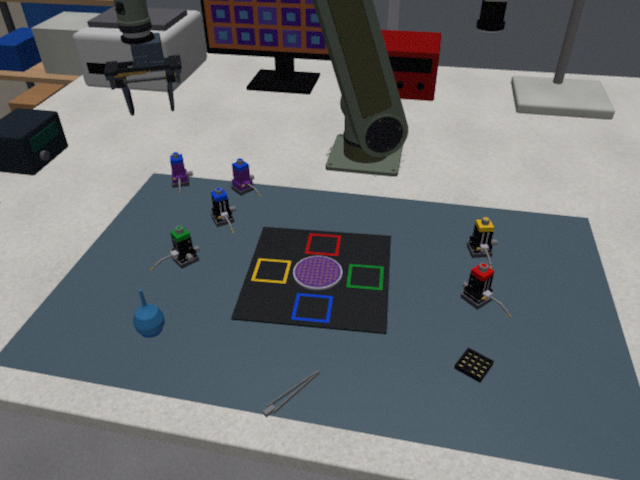

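The top view shows the true blue positioner, black-bodied, at about (425,297). The two at (420,362) and (507,368) have purple bodies and are decoys. The tray is at (163,137). Next I'll measure the poses and needle directions.

```bash
cat > meas.py <<'E'
from h import *
G={"red":(551,306),"yellow":(397,315),"green":(553,-341),"blue":(389,-305)}
def measure(p,x,y,zb=0):
    """centre from column depth points; yaw from low needle/arm points"""
    c=cloud(p); near=np.hypot(c[...,0]-x,c[...,1]-y)<45
    m=near&(c[...,2]>zb+68)&(c[...,2]<zb+84)&(p["z_map"]>0)
    pts=c[m]; (cx,cy),wh,a=cv2.minAreaRect(pts[:,:2].astype(np.float32))
    return (cx,cy),wh,a,pts.mean(0),len(pts)
if __name__=="__main__":
    p=env.grab_frame("top"); q=env.grab_frame("scene")
    tiles=[]
    for n,(x,y) in G.items():
        for im in(p,q):
            print(n,*[np.round(v,1) for v in measure(im,x,y)])
        M,t,f=cam(p); d=M.T@(np.array([x,y,40])-t); u,v=[int(d[0]/d[2]*f+p["cx"]),int(d[1]/d[2]*f+p["cy"])]
        tiles.append(cv2.resize(p["frame"][v-33:v+33,u-33:u+33],(300,300),interpolation=cv2.INTER_CUBIC)); print("tile origin",u-33,v-33)
    cv2.imwrite("pics/tiles.png",np.vstack([np.hstack(tiles[:2]),np.hstack(tiles[2:])])[...,::-1])
    # outlines by colour, plate plane
    hsv=cv2.cvtColor(p["frame"],cv2.COLOR_RGB2HSV)
    c=cloud(p); 
    for n,h in dict(red=0,yellow=26,green=65,blue=112).items():
        dh=np.abs((hsv[...,0].astype(int)-h+90)%180-90)
        m=(dh<12)&(hsv[...,1]>120)&(hsv[...,2]>60); m[:,:232]=0;m[:,372:]=0;m[:155]=0;m[295:]=0
        k=np.argwhere(m)[:,::-1]; w=np.array([world(p,uv,6)[:2] for uv in k],np.float32)
        print("outline",n,len(k),[np.round(v,1) for v in cv2.minAreaRect(w)],np.round(np.median(c[m][:,2]),1))
E
python3 meas.py
```

```text
red [555.2 307.5] [33.8 32.2] 47.8 [554.4 304.8  78.6] 205
red [558.2 306.5] [34.1 33.6] 45.8 [564.4 306.   76.1] 205
tile origin 116 181
yellow [394.4 315.8] [32.2 32.5] 15.6 [394.6 312.9  79.2] 202
yellow [398.3 315.7] [34.7 34.4] 11.5 [403.7 314.8  76.4] 163
tile origin 108 251
green [ 554.4 -335.6] [32.1 32.5] 51.3 [ 553.6 -333.8   78.8] 193
green [ 557.1 -335.5] [33.8 33.1] 48.8 [ 562.1 -332.8   75.9] 161
tile origin 409 189
blue [ 391.  -304.6] [31.8 32.2] 37.7 [ 391.1 -302.8   78.9] 202
blue [ 392.4 -305.6] [37.8 31.9] 37.3 [ 398.6 -302.7   76. ] 127
tile origin 392 263
outline red 569 [array([445. , -37.7]), array([79.7, 79.5]), np.float64(4.4)] 6.1
outline yellow 549 [array([ 558. , -131.3]), array([79.2, 79.2]), np.float64(4.4)] 6.1
outline green 493 [array([537.4,  74. ]), array([78.5, 78.1]), np.float64(4.1)] 6.1
outline blue 630 [array([651.7, -18.3]), array([81.3, 81.4]), np.float64(4.4)] 6.0
```

View pics/tiles.png

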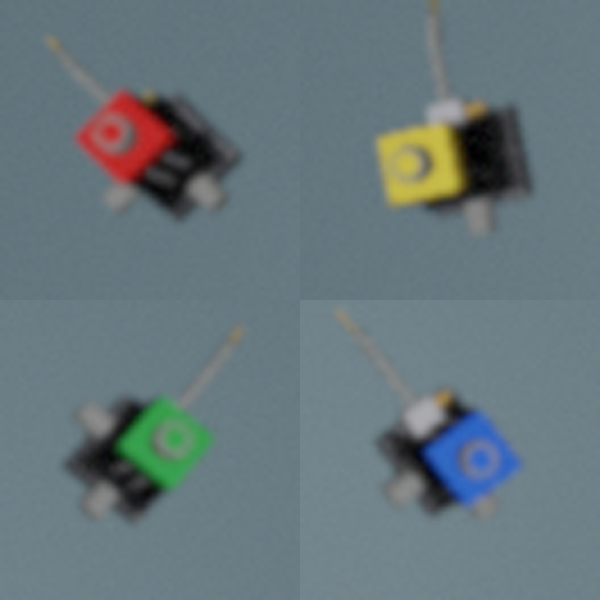

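```bash
python3 - <<'E'
from h import *
p=env.grab_frame("top")
T=dict(red=((127,189.8),(556.5,307)),yellow=((137.3,251.7),(396,315.7)),green=((461.1,196),(555.7,-335.5)),blue=((401,266.3),(391.7,-305)))
for n,(uv,c) in T.items():
    d=world(p,uv,16)[:2]-c; print(n,np.round(np.hypot(*d)),np.round(np.degrees(np.arctan2(d[1],d[0])),1))
q=env.grab_frame("scene"); hsv=cv2.cvtColor(q["frame"],cv2.COLOR_RGB2HSV)
for n,h in dict(red=0,yellow=26,green=65,blue=112).items():
    dh=np.abs((hsv[...,0].astype(int)-h+90)%180-90); m=(dh<12)&(hsv[...,1]>120)&(hsv[...,2]>60); m[:,:240]=0;m[:,395:]=0;m[:228]=0;m[330:]=0
    w=np.array([world(q,uv,6)[:2] for uv in np.argwhere(m)[:,::-1]],np.float32); print(n,[np.round(v,1) for v in cv2.minAreaRect(w)])
E
```

```text
red 82.0 49.5
yellow 77.0 16.2
green 81.0 -40.5
blue 80.0 38.3
red [array([446.6, -36.6]), array([80.7, 78.8]), np.float64(4.4)]
yellow [array([ 559.3, -130.1]), array([80.3, 78.8]), np.float64(4.4)]
green [array([539.2,  74.9]), array([79.2, 78.1]), np.float64(4.1)]
blue [array([653.1, -17.6]), array([80.3, 78.9]), np.float64(4.0)]
```

>>> {"api": "move_arm", "payload": {"plan": [[[3,4.3,0],4,0],[[3,4.3,0],4,0],[[3,4.3,0],4,0],[[3,4.3,0],0,0],[[2.4,4.1,0],0,0]], "squeeze": 25}}

```text
time_s: 1.8
ee_pos: [387.5, -312.1, 214.2]
ee_rot: [179.9, -0.0, 37.5]
force: [1.0, 0.3, -0.2]
gripper_width: 91.8
gripper_force: 0.0
```

>>> {"api": "move_arm", "payload": {"plan": [[[0,0,-4],0,0],[[0,0,-4],0,0],[[0,0,-4],0,0],[[0,0,-3],0,0],[[0,0,-2.2],0,0]]}}

```text
time_s: 2.3
ee_pos: [385.7, -313.0, 40.1]
ee_rot: [-179.9, 0.0, 37.6]
force: [0.3, -0.1, -1.0]
gripper_width: 91.2
gripper_force: 0.0
```

>>> {"api": "move_arm", "payload": {"plan": [[[0,0,0],0,0],[[0,0,0],0,0.5],[[0,0,0],0,1],[[0,0,0],0,1],[[0,0,0],0,1]]}}

```text
time_s: 2.8
ee_pos: [386.9, -314.3, 43.1]
ee_rot: [179.9, -0.0, 37.5]
force: [-0.7, -0.1, 0.4]
gripper_width: 62.5
gripper_force: 0.0
```

>>> {"api": "move_arm", "payload": {"plan": [[[0,0,0],0,1],[[0,0,0],0,1],[[0,0,0],0,1],[[0,0,0],0,1],[[0,0,0],0,1]]}}

```text
time_s: 3.3
ee_pos: [384.9, -312.3, 41.7]
ee_rot: [-179.8, 0.0, 37.5]
force: [-3.6, 4.3, 4.5]
gripper_width: 32.1
gripper_force: 25.0
```

The grasp is off-centre by about 10 mm because a row was clipped, so I'll regrip centred.

>>> {"api": "move_arm", "payload": {"plan": [[[0,0,0],0,0.5],[[0,0,0],0,0.5],[[0.6,0.5,0],0,0.5],[[0,0,0],0,0.5],[[0,0,0],0,1]]}}

```text
time_s: 3.8
ee_pos: [392.9, -308.8, 42.0]
ee_rot: [180.0, -0.0, 37.6]
force: [0.2, -0.1, -0.6]
gripper_width: 40.4
gripper_force: 0.0
```

>>> {"api": "move_arm", "payload": {"plan": [[[0,0,0],0,1],[[0,0,0],0,1],[[0,0,0],0,1],[[0,0,0],0,1],[[0,0,0],0,1]]}}

```text
time_s: 4.3
ee_pos: [391.6, -307.9, 41.8]
ee_rot: [-179.9, 0.0, 37.5]
force: [-2.4, 5.1, 4.3]
gripper_width: 31.9
gripper_force: 25.0
```

```bash
python3 - <<'E'
from h import *
from meas import measure
s=env.state(); print(s["ee_pos"],s["ee_rot"],s["gripper_width"],s["gripper_force"])
p=env.grab_frame("top"); save(p,"grip_b"); 
E
```

```text
[ 391.64901063 -307.91390923   41.82113421] [-1.79870955e+02  5.81206048e-03  3.75290685e+01] 31.857682360244283 24.989683516323566
```

View pics/grip_b.png

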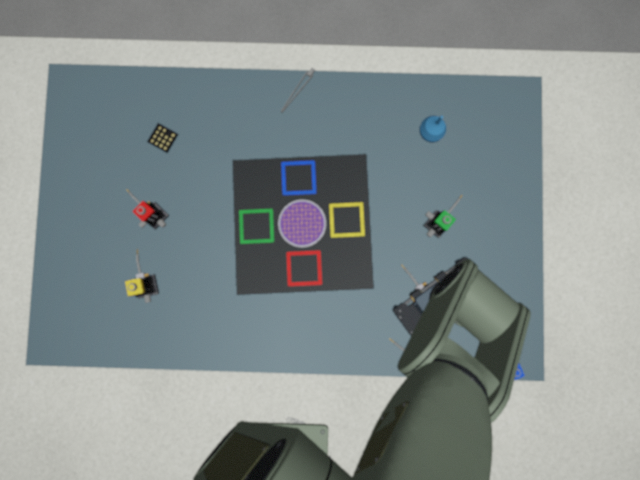

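Blue is gripped squarely: 31.9 mm wide, held at 25 N. Lifting now and carrying it to the blue outline.

>>> {"api": "move_arm", "payload": {"plan": [[[0,0,2],0,1],[[0,0,4],0,1],[[0,0,4],0,1],[[0,0,2],0,1],[[1,1,0],8,1]]}}

```text
time_s: 4.85
ee_pos: [404.1, -301.9, 165.2]
ee_rot: [179.4, 0.0, 45.7]
force: [-0.2, 0.3, -4.2]
gripper_width: 32.0
gripper_force: 25.0
```

>>> {"api": "move_arm", "payload": {"plan": [[[1.5,1.6,0],8,1],[[1.5,1.6,0],8,1],[[1.5,1.6,0],8,1],[[1.5,1.6,0],8,1],[[1.5,1.6,0],8,1]]}}

```text
time_s: 5.35
ee_pos: [478.4, -218.9, 161.3]
ee_rot: [179.9, 0.1, 85.9]
force: [0.7, 0.2, -2.9]
gripper_width: 32.0
gripper_force: 25.0
```

>>> {"api": "move_arm", "payload": {"plan": [[[1.5,1.6,0],8,1],[[1.5,1.6,0],8,1],[[1.5,1.6,0],8,1],[[1.5,1.6,0],8,1],[[1.5,1.6,0],8,1]]}}

```text
time_s: 5.85
ee_pos: [553.5, -138.8, 161.1]
ee_rot: [180.0, 0.1, 125.9]
force: [0.2, -0.8, -4.5]
gripper_width: 32.2
gripper_force: 25.0
```

>>> {"api": "move_arm", "payload": {"plan": [[[1.5,1.6,0],8,1],[[1.5,1.6,0],8,1],[[1.5,1.6,0],8,1],[[1.5,1.6,0],8,1],[[1.5,1.6,0],8,1]]}}

```text
time_s: 6.35
ee_pos: [628.6, -58.7, 160.9]
ee_rot: [-180.0, 0.1, 165.9]
force: [0.4, 0.2, -5.1]
gripper_width: 32.1
gripper_force: 25.0
```

>>> {"api": "move_arm", "payload": {"plan": [[[1.5,2,0],8,1],[[1,2,0],3.5,1],[[0,0,0],0,1],[[0,0,0],0,1],[[0,0,0],0,1]]}}

```text
time_s: 6.85
ee_pos: [652.1, -19.7, 161.4]
ee_rot: [-180.0, -0.0, 177.0]
force: [-0.7, -0.4, -4.2]
gripper_width: 32.1
gripper_force: 25.0
```

>>> {"api": "move_arm", "payload": {"plan": [[[0,0.1,-2],8,1],[[0,0,-4],0,1],[[0,0,-3.5],0,1],[[0,0,-1],0,1],[[0,0,-0.5],0,1]]}}

```text
time_s: 7.35
ee_pos: [651.9, -18.5, 51.1]
ee_rot: [180.0, -0.1, -175.0]
force: [1.1, -0.3, -4.1]
gripper_width: 31.7
gripper_force: 25.0
```

>>> {"api": "move_arm", "payload": {"plan": [[[0,0,-0.1],0,1],[[0,0,-0.1],0,1],[[0,0,0],0,1],[[0,0,0],0,1],[[0,0,0],0,1]]}}

```text
time_s: 7.85
ee_pos: [652.7, -17.7, 50.7]
ee_rot: [-180.0, 0.1, -175.0]
force: [0.7, 0.4, -4.2]
gripper_width: 31.7
gripper_force: 25.0
```

>>> {"api": "move_arm", "payload": {"plan": [[[0,0,-0.1],0,1],[[0,0,-0.05],0,1],[[0,0,0],0,1],[[0,0,0],0,1],[[0,0,0],0,1]]}}

```text
time_s: 8.35
ee_pos: [652.3, -17.8, 48.4]
ee_rot: [180.0, -0.0, -175.0]
force: [0.3, -0.4, -4.6]
gripper_width: 31.7
gripper_force: 25.0
```

```bash
python3 - <<'E'
from h import *
p=env.grab_frame("scene"); save(p,"pb"); cv2.imwrite("pics/pb2.png",cv2.resize(p["frame"][200:350,230:400],(680,600),interpolation=cv2.INTER_CUBIC)[...,::-1])
E
```

```text
(no output)
```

View pics/pb2.png

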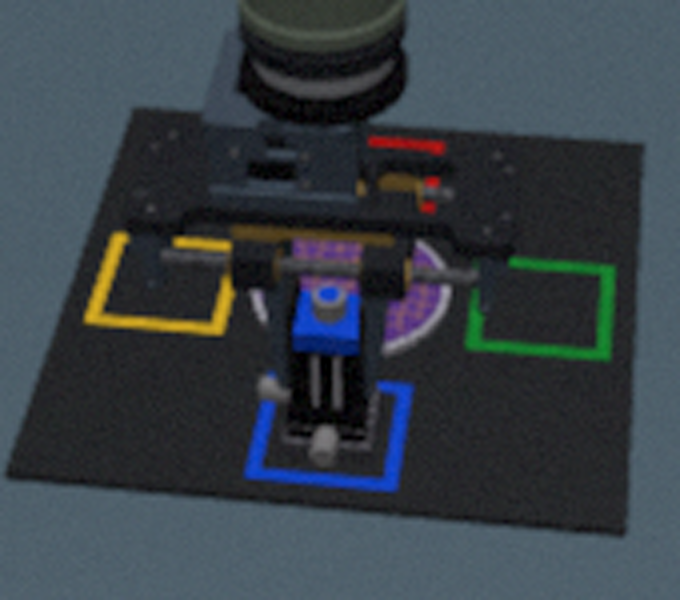

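The blue positioner stands centred inside the blue outline (crop about (330,430)), with its needle toward the wafer and just off the plate. I'll lower it the last bit.

>>> {"api": "move_arm", "payload": {"plan": [[[0,0,-0.05],0,1],[[0,0,-0.05],0,1],[[0,0,0],0,1],[[0,0,0],0,1],[[0,0,0],0,1]]}}

```text
time_s: 8.9
ee_pos: [652.4, -17.8, 47.8]
ee_rot: [180.0, 0.0, -175.0]
force: [-0.7, 0.2, -1.0]
gripper_width: 31.9
gripper_force: 25.0
```

>>> {"api": "move_arm", "payload": {"plan": [[[0,0,-0.05],0,1],[[0,0,0],0,1],[[0,0,0],0,1]]}}

```text
time_s: 9.2
ee_pos: [652.5, -17.8, 47.8]
ee_rot: [180.0, 0.0, -175.0]
force: [-2.9, -0.6, 6.0]
gripper_width: 32.1
gripper_force: 25.0
```

>>> {"api": "move_arm", "payload": {"plan": [[[0,0,0],0,0.4],[[0,0,0],0,0.2],[[0,0,0],0,0.2],[[0,0,3],0,0.2],[[0,0,4],0,0.2]]}}

```text
time_s: 9.7
ee_pos: [650.8, -17.7, 115.1]
ee_rot: [180.0, -0.3, -175.0]
force: [0.2, -0.1, 0.4]
gripper_width: 69.4
gripper_force: 0.0
```

>>> {"api": "move_arm", "payload": {"plan": [[[0,0,4],0,0.2],[[0,0,3],0,0.2],[[-1.2,-3.5,0],-8,0.2],[[-1.2,-4,0],-8,0.2],[[-1.2,-4,0],-8,0.2]]}}

```text
time_s: 10.2
ee_pos: [616.2, -133.6, 187.1]
ee_rot: [180.0, 0.1, 160.8]
force: [-0.2, -0.1, -0.0]
gripper_width: 73.2
gripper_force: 0.0
```

>>> {"api": "move_arm", "payload": {"plan": [[[-1.2,-4,0],-8,0.2],[[-1.2,-4,0],-8,0.2],[[-1.2,-4,0],-5,0.2],[[-1.2,-4,0],0,0.2],[[-1.2,-4.3,0],0,0.2]]}}

```text
time_s: 10.7
ee_pos: [555.9, -337.2, 186.8]
ee_rot: [180.0, 0.0, 140.1]
force: [0.6, 0.2, 0.7]
gripper_width: 72.6
gripper_force: 0.0
```

>>> {"api": "move_arm", "payload": {"plan": [[[0,0,0],0,0.2],[[0,0,0],0,0.2]]}}

```text
time_s: 10.9
ee_pos: [556.0, -336.5, 186.5]
ee_rot: [180.0, -0.0, 139.9]
force: [0.5, -0.1, -0.1]
gripper_width: 72.8
gripper_force: 0.0
```

```bash
python3 - <<'E'
from h import *
from meas import measure
for n in("top","scene"):
    p=env.grab_frame(n); print(n,*[np.round(v,1) for v in measure(p,652,-18,6)])
E
```

```text
top [651.9 -16.2] [33.9 32.2] 1.6 [650.8 -17.1  85.2] 184
scene [655.8 -17.2] [35.  31.8] 6.2 [660.6 -16.1  82.6] 200
```

>>> {"api": "move_arm", "payload": {"plan": [[[0,0.1,-4],0,0.2],[[0,0,-4],0,0.2],[[0,0,-4],0,0.2],[[0,0,-2.5],0,0.2],[[0,0,0],0,0.6]]}}

```text
time_s: 11.5
ee_pos: [554.5, -331.5, 38.0]
ee_rot: [-179.9, -0.5, 140.2]
force: [-0.5, 0.0, -0.4]
gripper_width: 68.0
gripper_force: 0.0
```

>>> {"api": "move_arm", "payload": {"plan": [[[0,0,0],0,1],[[0,0,0],0,1],[[0,0,0],0,1],[[0,0,0],0,1],[[0,0,0],0,1]]}}

```text
time_s: 12.0
ee_pos: [556.5, -335.7, 43.4]
ee_rot: [-180.0, 0.1, 140.1]
force: [-2.6, -2.0, 4.9]
gripper_width: 32.3
gripper_force: 25.0
```

>>> {"api": "move_arm", "payload": {"plan": [[[0,0,0],0,1],[[0,0,0],0,1]]}}

```text
time_s: 12.2
ee_pos: [556.4, -335.8, 43.4]
ee_rot: [-180.0, 0.1, 140.0]
force: [-2.7, -2.0, 6.4]
gripper_width: 31.8
gripper_force: 25.0
```

>>> {"api": "move_arm", "payload": {"plan": [[[0,0,2],0,1],[[0,0,4],0,1],[[0,0,4],0,1],[[0,0,3],0,1],[[0,2,0],-4.8,1]]}}

```text
time_s: 12.7
ee_pos: [558.9, -317.7, 176.8]
ee_rot: [179.9, 0.6, 135.0]
force: [1.0, 0.3, -2.3]
gripper_width: 32.2
gripper_force: 25.0
```

>>> {"api": "move_arm", "payload": {"plan": [[[-0.2,3.5,0],-4,1],[[-0.2,3.5,0],-4,1],[[-0.2,3.5,0],-4,1],[[-0.2,3.5,0],-4,1],[[-0.2,3.5,0],-4,1]]}}

```text
time_s: 13.2
ee_pos: [545.6, -138.0, 171.3]
ee_rot: [-180.0, -0.1, 115.0]
force: [0.0, 1.0, -3.2]
gripper_width: 31.9
gripper_force: 25.0
```

>>> {"api": "move_arm", "payload": {"plan": [[[-0.2,3.5,0],-4,1],[[-0.2,3.5,0],-4,1],[[-0.2,3.5,0],-4,1],[[-0.2,3.5,0],-4,1],[[0,3.5,0],-4,1]]}}

```text
time_s: 13.7
ee_pos: [537.3, 36.8, 171.4]
ee_rot: [-179.9, -0.1, 95.0]
force: [1.1, 0.4, -3.1]
gripper_width: 31.9
gripper_force: 25.0
```

>>> {"api": "move_arm", "payload": {"plan": [[[0,2.5,0],0,1],[[0,1.5,0],0,1],[[0,0,0],0,1],[[0,0,0],0,1],[[0,0,0],0,1]]}}

```text
time_s: 14.2
ee_pos: [538.3, 74.2, 171.8]
ee_rot: [-180.0, 0.0, 95.2]
force: [0.7, -0.2, -3.2]
gripper_width: 31.9
gripper_force: 25.0
```

Position is right on target. I'll descend from 171.8 to about 50.5, then in fine steps to 49.4.

>>> {"api": "move_arm", "payload": {"plan": [[[0,0,-3],0,1],[[0,0,-4],0,1],[[0,0,-3.5],0,1],[[0,0,-1],0,1],[[0,0,-0.5],0,1]]}}

```text
time_s: 14.7
ee_pos: [538.2, 74.4, 51.3]
ee_rot: [-179.9, 0.0, 95.2]
force: [0.4, 0.1, -2.7]
gripper_width: 31.7
gripper_force: 25.0
```

>>> {"api": "move_arm", "payload": {"plan": [[[0,0,-0.1],0,1],[[0,0,0],0,1],[[0,0,0],0,1],[[0,0,0],0,1]]}}

```text
time_s: 15.1
ee_pos: [539.1, 75.3, 52.1]
ee_rot: [179.9, -0.0, 95.2]
force: [-0.0, 0.4, -3.3]
gripper_width: 31.6
gripper_force: 25.0
```

>>> {"api": "move_arm", "payload": {"plan": [[[0,0,-0.1],0,1],[[0,0,-0.05],0,1],[[0,0,0],0,1],[[0,0,0],0,1]]}}

```text
time_s: 15.5
ee_pos: [538.3, 75.2, 49.4]
ee_rot: [-180.0, 0.0, 95.2]
force: [0.9, 0.5, -3.1]
gripper_width: 32.3
gripper_force: 25.0
```

>>> {"api": "move_arm", "payload": {"plan": [[[0,0,-0.05],0,1],[[0,0,-0.05],0,1],[[0,0,0],0,1],[[0,0,0],0,1]]}}

```text
time_s: 15.9
ee_pos: [538.3, 75.2, 49.4]
ee_rot: [180.0, -0.0, 95.2]
force: [-3.1, 0.8, 4.9]
gripper_width: 31.7
gripper_force: 25.0
```

>>> {"api": "move_arm", "payload": {"plan": [[[0,0,0],0,0.4],[[0,0,0],0,0.2],[[0,0,0],0,0.2],[[0,0,3],0,0.2],[[0,0,4],0,0.2]]}}

```text
time_s: 16.4
ee_pos: [536.9, 75.0, 117.2]
ee_rot: [-179.7, 0.0, 95.2]
force: [0.2, 1.0, 0.4]
gripper_width: 69.0
gripper_force: 0.0
```

>>> {"api": "move_arm", "payload": {"plan": [[[0,0,4],0,0.2],[[0,0,2.8],0,0.2],[[0.3,2.5,0],7,0.2],[[0.3,3.5,0],7,0.2],[[0.3,3.5,0],7,0.2]]}}

```text
time_s: 16.9
ee_pos: [547.7, 171.0, 186.8]
ee_rot: [179.9, 0.0, 116.5]
force: [0.4, -0.1, 0.6]
gripper_width: 73.1
gripper_force: 0.0
```

>>> {"api": "move_arm", "payload": {"plan": [[[0.3,4,0],7,0.2],[[0.3,4,0],7,0.2],[[0.3,3.5,0],7,0.2],[[0,2.2,0],0,0.2],[[0,0,0],0,0.2]]}}

```text
time_s: 17.4
ee_pos: [556.2, 310.1, 185.7]
ee_rot: [180.0, -0.0, 137.4]
force: [0.3, -0.2, 0.3]
gripper_width: 73.1
gripper_force: 0.0
```

>>> {"api": "move_arm", "payload": {"plan": [[[0,0,0],0,0.2],[[0,0,0],0,0.2]]}}

```text
time_s: 17.6
ee_pos: [556.4, 306.1, 186.4]
ee_rot: [-180.0, 0.0, 137.2]
force: [1.2, 0.1, 0.6]
gripper_width: 73.0
gripper_force: 0.0
```

```bash
python3 - <<'E'
from h import *
from meas import measure
for n in("top","scene"):
    p=env.grab_frame(n); print(n,*[np.round(v,1) for v in measure(p,538,75,6)])
E
```

```text
top [538.2  77. ] [32.2 32. ] 4.5 [537.6  76.3  85.1] 189
scene [541.7  77.1] [35.2 31.3] 8.2 [546.6  77.2  82.5] 171
```

>>> {"api": "move_arm", "payload": {"plan": [[[0,0.1,-4],0,0.2],[[0,0,-4],0,0.2],[[0,0,-4],0,0.2],[[0,0,-2.4],0,0.2],[[0,0,0],0,0.2]]}}

```text
time_s: 18.2
ee_pos: [554.0, 305.9, 38.8]
ee_rot: [-179.6, -0.2, 137.2]
force: [0.0, -0.2, -0.5]
gripper_width: 73.2
gripper_force: 0.0
```

>>> {"api": "move_arm", "payload": {"plan": [[[0,0,0],0,0.6],[[0,0,0],0,1],[[0,0,0],0,1],[[0,0,0],0,1],[[0,0,0],0,1]]}}

```text
time_s: 18.7
ee_pos: [556.6, 308.4, 43.4]
ee_rot: [179.9, 0.0, 137.2]
force: [-2.5, -2.4, 1.8]
gripper_width: 36.2
gripper_force: 1.2
```

>>> {"api": "move_arm", "payload": {"plan": [[[0,0,0],0,1],[[0,0,0],0,1],[[0,0,0],0,1]]}}

```text
time_s: 19.0
ee_pos: [556.0, 307.9, 43.0]
ee_rot: [-180.0, -0.0, 137.2]
force: [-2.5, -1.6, 6.0]
gripper_width: 31.7
gripper_force: 25.0
```

>>> {"api": "move_arm", "payload": {"plan": [[[0,0,2],0,1],[[0,0,4],0,1],[[0,0,4],0,1],[[0,0,3],0,1],[[-0.5,-1.5,0],-2.4,1]]}}

```text
time_s: 19.5
ee_pos: [554.4, 295.7, 176.7]
ee_rot: [179.4, 0.2, 134.8]
force: [0.4, 0.5, -3.1]
gripper_width: 31.9
gripper_force: 25.0
```

>>> {"api": "move_arm", "payload": {"plan": [[[-1,-3,0],-4,1],[[-1,-3,0],-4,1],[[-1,-3,0],-4,1],[[-1,-3,0],-4,1],[[-1,-3,0],-4,1]]}}

```text
time_s: 20.0
ee_pos: [499.1, 141.1, 170.0]
ee_rot: [-179.8, -0.0, 114.6]
force: [0.2, -0.0, -2.5]
gripper_width: 31.8
gripper_force: 25.0
```

>>> {"api": "move_arm", "payload": {"plan": [[[-1,-3,0],-4,1],[[-1,-3,0],-4,1],[[-1,-3,0],-4,1],[[-1,-3,0],-4,1],[[-1,-3,0],-4,1]]}}

```text
time_s: 20.5
ee_pos: [448.8, -8.3, 170.3]
ee_rot: [-179.8, -0.0, 94.6]
force: [0.2, -0.6, -2.8]
gripper_width: 32.0
gripper_force: 25.0
```

>>> {"api": "move_arm", "payload": {"plan": [[[-0.5,-2,0],0,1],[[0,-1,0],0,1],[[0,0,0],0,1],[[0,0,0],0,1],[[0,0,0],0,1]]}}

```text
time_s: 21.0
ee_pos: [446.5, -36.0, 172.1]
ee_rot: [-180.0, -0.0, 94.9]
force: [-0.7, 0.4, -3.0]
gripper_width: 31.7
gripper_force: 25.0
```

>>> {"api": "move_arm", "payload": {"plan": [[[-0.1,-0.1,-3],0,1],[[0,0,-4],0,1],[[0,0,-3.5],0,1],[[0,0,-1],0,1],[[0,0,-0.5],0,1]]}}

```text
time_s: 21.5
ee_pos: [445.3, -37.2, 51.8]
ee_rot: [-179.9, -0.0, 94.9]
force: [-0.0, -0.0, -3.0]
gripper_width: 31.5
gripper_force: 25.0
```

>>> {"api": "move_arm", "payload": {"plan": [[[0,0,-0.15],0,1],[[0,0,-0.05],0,1],[[0,0,0],0,1],[[0,0,0],0,1]]}}

```text
time_s: 21.9
ee_pos: [446.1, -37.9, 51.4]
ee_rot: [179.9, 0.0, 94.8]
force: [-0.3, 0.5, -3.4]
gripper_width: 32.2
gripper_force: 25.0
```

>>> {"api": "move_arm", "payload": {"plan": [[[0,0,-0.05],0,1],[[0,0,0],0,1],[[0,0,0],0,1]]}}

```text
time_s: 22.2
ee_pos: [445.4, -37.8, 50.1]
ee_rot: [180.0, 0.0, 94.8]
force: [0.3, -0.9, -2.5]
gripper_width: 32.0
gripper_force: 25.0
```

>>> {"api": "move_arm", "payload": {"plan": [[[0,0,-0.1],0,1],[[0,0,0],0,1],[[0,0,0],0,1]]}}

```text
time_s: 22.5
ee_pos: [445.5, -37.8, 49.0]
ee_rot: [180.0, 0.0, 94.8]
force: [0.5, 0.1, -1.7]
gripper_width: 32.0
gripper_force: 25.0
```

>>> {"api": "move_arm", "payload": {"plan": [[[0,0,-0.05],0,1],[[0,0,0],0,1],[[0,0,0],0,1]]}}

```text
time_s: 22.8
ee_pos: [445.5, -37.8, 48.9]
ee_rot: [180.0, 0.0, 94.8]
force: [-2.1, -1.6, 5.5]
gripper_width: 31.6
gripper_force: 25.0
```

>>> {"api": "move_arm", "payload": {"plan": [[[0,0,0],0,0.4],[[0,0,0],0,0.2],[[0,0,0],0,0.2],[[0,0,3],0,0.2],[[0,0,4],0,0.2]]}}

```text
time_s: 23.3
ee_pos: [443.8, -37.6, 117.6]
ee_rot: [-179.7, -0.1, 94.8]
force: [1.2, 0.2, 0.2]
gripper_width: 68.9
gripper_force: 0.0
```

>>> {"api": "move_arm", "payload": {"plan": [[[0,0,4],0,0.2],[[0,0,2.8],0,0.2],[[-0.5,3,0],3,0.2],[[-0.5,3,0],3,0.2],[[-0.5,3,0],3.2,0.2]]}}

```text
time_s: 23.8
ee_pos: [430.2, 53.0, 186.7]
ee_rot: [179.9, 0.0, 104.1]
force: [1.0, 0.1, -0.6]
gripper_width: 72.8
gripper_force: 0.0
```

>>> {"api": "move_arm", "payload": {"plan": [[[-0.5,4,0],0,0.2],[[-0.5,4,0],0,0.2],[[-0.5,4,0],0,0.2],[[-0.5,4,0],0,0.2],[[-0.5,4,0],0,0.2]]}}

```text
time_s: 24.3
ee_pos: [404.9, 253.8, 186.4]
ee_rot: [180.0, 0.0, 104.1]
force: [1.1, 0.5, -0.4]
gripper_width: 73.0
gripper_force: 0.0
```

>>> {"api": "move_arm", "payload": {"plan": [[[-0.5,4,0],0,0.2],[[-0.4,2.3,0],0,0.2],[[0,0,0],0,0.2],[[0,0,0],0,0.2],[[0,0,0],0,0.2]]}}

```text
time_s: 24.8
ee_pos: [396.3, 314.2, 186.3]
ee_rot: [-180.0, 0.0, 104.0]
force: [0.4, -0.0, -0.1]
gripper_width: 72.8
gripper_force: 0.0
```

```bash
python3 - <<'E'
from h import *
from meas import measure
for n in("top","scene"):
    p=env.grab_frame(n); print(n,*[np.round(v,1) for v in measure(p,446,-38,6)])
E
```

```text
top [446.2 -37.9] [31.4 31.4] 2.1 [445.2 -37.8  85.4] 183
scene [449.  -37.8] [36.5 31.7] 9.3 [453.8 -36.8  82.6] 139
```

Red is well placed. Now picking yellow.

>>> {"api": "move_arm", "payload": {"plan": [[[0,0.1,-4],0,0.2],[[0,0,-4],0,0.2],[[0,0,-4],0,0.2],[[0,0,-2.4],0,0.2],[[0,0,0],0,0.2]]}}

```text
time_s: 25.4
ee_pos: [394.5, 313.7, 39.7]
ee_rot: [-179.6, 0.2, 104.0]
force: [-0.1, 0.1, 0.5]
gripper_width: 73.1
gripper_force: 0.0
```

>>> {"api": "move_arm", "payload": {"plan": [[[0,0,0],0,0.6],[[0,0,0],0,1],[[0,0,0],0,1],[[0,0,0],0,1],[[0,0,0],0,1]]}}

```text
time_s: 25.9
ee_pos: [396.5, 316.4, 43.2]
ee_rot: [179.9, -0.0, 104.0]
force: [-3.9, -0.2, 2.7]
gripper_width: 35.8
gripper_force: 1.9
```

>>> {"api": "move_arm", "payload": {"plan": [[[0,0,0],0,1],[[0,0,0],0,1],[[0,0,0],0,1]]}}

```text
time_s: 26.2
ee_pos: [395.4, 315.9, 42.9]
ee_rot: [-179.9, 0.0, 104.0]
force: [-3.8, -1.1, 5.9]
gripper_width: 31.6
gripper_force: 25.0
```

>>> {"api": "move_arm", "payload": {"plan": [[[0,0,2],0,1],[[0,0,4],0,1],[[0,0,4],0,1],[[0,0,4],0,1],[[0.5,-1.5,0],3,1]]}}

```text
time_s: 26.7
ee_pos: [404.2, 304.4, 187.6]
ee_rot: [179.3, -0.3, 107.2]
force: [0.3, 0.0, -4.7]
gripper_width: 32.1
gripper_force: 25.0
```

>>> {"api": "move_arm", "payload": {"plan": [[[1.1,-3,0],5.6,1],[[1.1,-3,0],5.6,1],[[1.1,-3,0],5.6,1],[[1.1,-3,0],5.6,1],[[1.1,-3,0],5.6,1]]}}

```text
time_s: 27.2
ee_pos: [456.2, 149.8, 181.6]
ee_rot: [-179.9, -0.0, 135.3]
force: [0.6, 0.7, -4.5]
gripper_width: 31.9
gripper_force: 25.0
```

>>> {"api": "move_arm", "payload": {"plan": [[[1.1,-3,0],5.6,1],[[1.1,-3,0],5.6,1],[[1.1,-3,0],5.6,1],[[1.1,-3,0],5.6,1],[[1.1,-3,0],5.6,1]]}}

```text
time_s: 27.7
ee_pos: [511.2, -0.1, 181.5]
ee_rot: [-180.0, -0.1, 163.3]
force: [1.2, 0.2, -3.6]
gripper_width: 31.9
gripper_force: 25.0
```

>>> {"api": "move_arm", "payload": {"plan": [[[1.1,-3,0],5.6,1],[[1.1,-3,0],5.6,1],[[1.1,-3,0],5.6,1],[[1.1,-3,0],5.6,1],[[0.4,-1.1,0],0,1]]}}

```text
time_s: 28.2
ee_pos: [559.9, -132.6, 181.2]
ee_rot: [-179.9, -0.0, -174.6]
force: [0.7, 0.2, -4.0]
gripper_width: 31.8
gripper_force: 25.0
```

>>> {"api": "move_arm", "payload": {"plan": [[[0,0,0],0,1],[[0,0,0],0,1],[[0,0,0],0,1]]}}

```text
time_s: 28.5
ee_pos: [558.7, -128.5, 182.2]
ee_rot: [179.9, -0.1, -174.5]
force: [-0.3, -0.5, -4.2]
gripper_width: 31.6
gripper_force: 25.0
```

>>> {"api": "move_arm", "payload": {"plan": [[[0.05,0,-3],0,1],[[0,0,-4],0,1],[[0,0,-4],0,1],[[0,0,-1.5],0,1],[[0,0,-0.5],0,1]]}}

```text
time_s: 29.0
ee_pos: [558.1, -128.2, 50.4]
ee_rot: [179.9, -0.3, -174.5]
force: [-0.6, 0.3, -3.8]
gripper_width: 32.0
gripper_force: 25.0
```

>>> {"api": "move_arm", "payload": {"plan": [[[0,0,-0.15],0,1],[[0,0,-0.05],0,1],[[0,0,0],0,1],[[0,0,0],0,1]]}}

```text
time_s: 29.4
ee_pos: [560.6, -129.9, 51.6]
ee_rot: [-180.0, 0.1, -174.6]
force: [-0.3, 0.2, -4.3]
gripper_width: 31.3
gripper_force: 25.0
```

>>> {"api": "move_arm", "payload": {"plan": [[[0,0,-0.05],0,1],[[0,0,0],0,1],[[0,0,0],0,1]]}}

```text
time_s: 29.7
ee_pos: [559.9, -129.8, 50.1]
ee_rot: [180.0, 0.0, -174.6]
force: [0.3, 0.6, -5.1]
gripper_width: 31.8
gripper_force: 25.0
```

>>> {"api": "move_arm", "payload": {"plan": [[[-0.1,-0.1,-0.1],0,1],[[0,0,0],0,1],[[0,0,0],0,1]]}}

```text
time_s: 30.0
ee_pos: [558.8, -130.8, 48.9]
ee_rot: [180.0, -0.0, -174.6]
force: [-0.9, -1.0, -4.4]
gripper_width: 32.3
gripper_force: 25.0
```

>>> {"api": "move_arm", "payload": {"plan": [[[0,0,-0.05],0,1],[[0,0,0],0,1],[[0,0,0],0,1]]}}

```text
time_s: 30.3
ee_pos: [558.8, -130.8, 48.9]
ee_rot: [-180.0, -0.0, -174.6]
force: [-2.2, -0.8, 1.0]
gripper_width: 32.1
gripper_force: 25.0
```

Yellow is down. Releasing it, then lifting and moving out of view toward -y.

>>> {"api": "move_arm", "payload": {"plan": [[[0,0,0],0,0.4],[[0,0,0],0,0.2],[[0,0,0],0,0.2],[[0,0,3],0,0.2],[[0,0,4],0,0.2]]}}

```text
time_s: 30.8
ee_pos: [557.5, -130.4, 117.3]
ee_rot: [179.9, -0.3, -174.6]
force: [1.3, 0.4, 0.9]
gripper_width: 69.2
gripper_force: 0.0
```

>>> {"api": "move_arm", "payload": {"plan": [[[0,0,4],0,0.2],[[0,0,4],0,0.2],[[-2,-4,0],0,0.2],[[-2,-4,0],0,0.2],[[-2,-4,0],0,0.2]]}}

```text
time_s: 31.3
ee_pos: [498.5, -251.8, 199.1]
ee_rot: [-180.0, 0.1, -174.5]
force: [-0.1, -0.8, -0.0]
gripper_width: 72.8
gripper_force: 0.0
```

>>> {"api": "move_arm", "payload": {"plan": [[[-2,-4,0],0,0.2],[[-2,-4,0],0,0.2],[[-2,-4,0],0,0.2],[[-2,-2,0],0,0.2],[[0,0,0],0,0.2]]}}

```text
time_s: 31.8
ee_pos: [416.6, -393.4, 198.4]
ee_rot: [-180.0, -0.0, -174.8]
force: [0.5, 0.8, 0.3]
gripper_width: 72.7
gripper_force: 0.0
```

```bash
python3 - <<'E'
from h import *
from meas import measure
O=dict(red=(445.8,-37.2),yellow=(558.7,-130.7),green=(538.3,74.5),blue=(652.4,-18))
for n in("top","scene"):
    p=env.grab_frame(n)
    for k,o in O.items(): print(n,k,*[np.round(v,1) for v in measure(p,*o,6)][:3])
    c=(slice(140,310),slice(215,390)) if n=="top" else (slice(190,350),slice(225,400))
    cv2.imwrite(f"pics/f_{n}.png",cv2.resize(p["frame"][c],None,fx=3.5,fy=3.5,interpolation=cv2.INTER_CUBIC)[...,::-1])
E
```

```text
top red [446.2 -37.8] [31.5 31.4] 2.3
top yellow [ 558.7 -129.5] [32.3 31.7] 3.7
top green [537.9  76.9] [32.5 32.4] 4.4
top blue [652.5 -16.6] [33.1 32.1] 4.5
scene red [448.8 -37.8] [35.1 31.6] 8.6
scene yellow [ 561.9 -130. ] [33.7 32.6] 3.7
scene green [541.1  77. ] [38.6 31.2] 8.4
scene blue [655.1 -17.4] [35.6 32.1] 6.4
```

View pics/f_top.png

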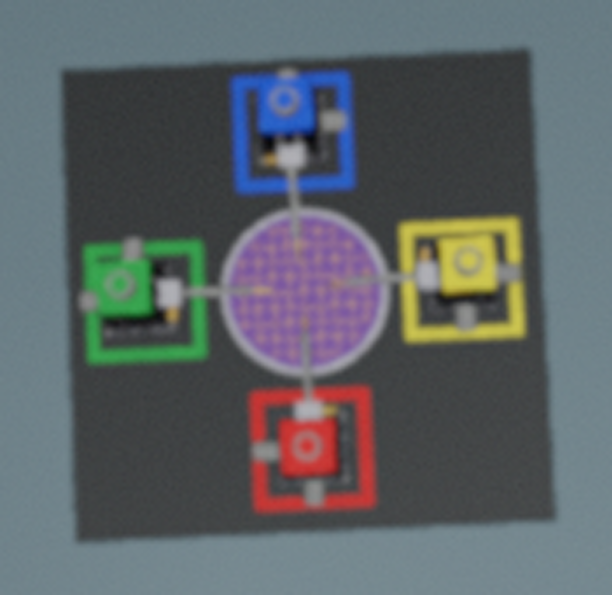

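View pics/f_scene.png

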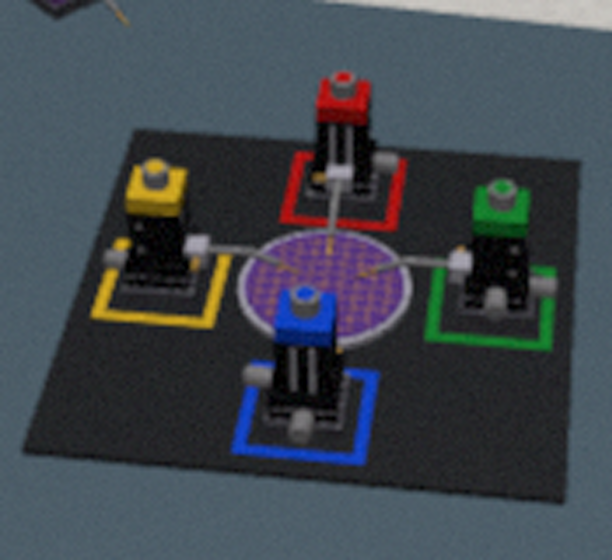

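Both views show all four upright inside their own outlines, with the needles pointing at the wafer's middle (top crop about (305,290)) and the arm clear. Each is within about 3 mm of its outline's centre.

```bash
python3 -c "from workcell import env; print(env.job_done())"
```

```text
the job is handed in; nothing more can be done
None
```

I placed all four positioners upright inside their own colour outlines with needles pointing at the wafer's centre, each within about 3 mm of its outline's centre; I never moved the chip tray, and I handed the job in at about 32 s.

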